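# Stack the gift tins and boxes on their display boards

### The arm

A 6-joint arm with a two-finger parallel gripper is mounted at the origin on the work surface. World frame = base frame: x ahead of the robot, y to its left, z up, the work surface at z = 0. Lengths are in m, angles in rad, forces in N, time in s.
With the tool pointing down it reaches from about 0.375 to 0.975 m from the base axis. Payload 3.8 kg.
Tool frame: the origin (TCP) lies between the finger pads; the fingertips stand 11 mm ahead of it and the grasp point (between the pads) lies 8 mm behind it; z points along the fingers, y is the direction in which the jaws open and shut (so a half turn about z gives the same grasp; the last joint's range is limited). The gripper opens to 88 mm and grips with 3 to 60 N. Pads are 18 mm wide; open, the fingers measure 123 mm over their backs; the gripper's body (75 mm by 187 mm) begins 45 mm behind the grasp point.
Start: joints at [-0.037, 0.264, 1.604, -0, 1.274, -0.037], TCP at [0.675, -0, 0.25] pointing down, gripper open.
Joint ranges: [-2.63, 2.63], [-0.94, 2.18], [0.31, 2.57], [-1.31, 4.45], [0, 2.66], [-2.55, 2.55]. Speed limits (rad/s): [2.57, 2.57, 3.14, 3.14, 3.14, 3.14].

### API

Orientations are given as a 3x3 rotation matrix whose columns are the frame's x, y, z axes.
In Python, from bench import arm gives the robot as it stands. The module is installed in compiled form; this text tells all that it offers.
- The arm moves only by the tool send_rows, never from a script. Its argument "deltas" is a list of rows, each a list of 4 numbers: the shift along the world's x, y, z in units of 0.25 m (1.0 is 0.25 m), then the turn about the world's z in units of 90 degrees (1.0 is 90 degrees). A call has 1 to 12 rows; each row shifts and turns the commanded pose from where the row before left it; what a row does not reach is not made up. A row lasts 1/8 s, in which the tool goes at most 62.5 mm and 10.7 degrees, less where a joint would pass 70% of its speed; a pose out of reach is approached as far as the arm can. A call with a number of a shift or a turn outside -1 to 1 is refused whole. A call with a gripper value outside its range is refused whole. "hand" is the closure, from 0 (fully open) to 1 (shut), set as the call begins (left out, the last holds). The fingers move at their own pace and stop on an object; "grip_force" is the grip in N (left out, the last holds). Time passes only in rows, so rows that do not move let the fingers close. It gives the time, the measured TCP pose, the force and the opening at its end, in the units of the state.
- arm.state(): the state, without advancing time (a new reading comes with each control period).
- arm.grab_frame(name): name is "scene" or "side" or "wrist"; returns (picture, depth): 384x512x3 uint8, red, green, blue; 384x512 float32, m along the optical axis (not along the pixel's ray), 0 where there is no reading.
- arm.calibration(name): a dict with "fx", "fy", "cx", "cy" (pixels), "dist" ([k1, k2, p1, p2, k3] as OpenCV has them; the pictures are not rectified), "pose" (4x4, takes a point from camera to world coordinates). Camera axes: x right, y up, looking along -z (the intrinsics and any distortion apply to the point x, -y, -z); pixel columns grow to the right and rows downward; lengths in m; the calibration is good to about 2 mm. A picture is of the moment at which its call begins: read the wrist's pose just before it. calibration takes no time and is no camera call; for the wrist camera it gives the pose at the moment of the call.
- arm.close_job(): hands the job in, once; it reports no verdict.
The state is a dict: "t": time; "joint_pos": joint angles; "qvel": joint speeds; "joint_efforts": joint torques, N m; "tool_pos": TCP position; "tcp_rot": TCP orientation; "wrist_force": force on the tool from outside, world axes, zero at the start; "ft_torque": the same for the moment, N m; "grip_width": finger opening in m.
Only numpy, scipy, OpenCV 4.12 (cv2) and the standard library are available. Lean on these libraries where they do the work, as an engineer would, in place of code of your own. Each camera call takes 0.05 s, during which the arm holds its last target. There are 200 camera calls.

### The job

Make up the shelf display: on the round board stack the three round tins with the largest at the bottom, the middle one on it and the smallest on top, and on the square board stack the two square cardboard boxes, the larger one below. Centre each stack on its board and each piece on the one beneath it, all lids up. Leave the candle, the egg cup and the little glass jar standing where they are.

Things in the scene. Friction and masses are not known exactly. Their poses are not given: they have to be found in the camera images.
- tin_large_center (a point): the largest of three round lidded metal tins with flat tops and a paper band: 66 mm diameter, 44 mm high, under 0.4 kg. Loose, stands upright on the table; the point is its centre, half-way up, z axis up. 
- tin_medium_center (a point): the middle of three round lidded metal tins with flat tops and a paper band: 52 mm diameter, 38 mm high, under 0.4 kg. Loose, stands upright on the table; the point is its centre, half-way up, z axis up. 
- tin_small_center (a point): the smallest of three round lidded metal tins with flat tops and a paper band: 38 mm diameter, 34 mm high, under 0.4 kg. Loose, stands upright on the table; the point is its centre, half-way up, z axis up. 
- box_large_center (a point): the larger of two square lidded brown cardboard boxes, rigid, with a small white label on the flat top: 64 x 64 mm, 42 mm high, under 0.25 kg. Loose, stands upright on the table; the point is its centre, half-way up, z axis up. Its x and y axes are normal to its sides.
- box_small_center (a point): the smaller of two square lidded brown cardboard boxes, rigid, with a small white label on the flat top: 46 x 46 mm, 36 mm high, under 0.25 kg. Loose, stands upright on the table; the point is its centre, half-way up, z axis up. Its x and y axes are normal to its sides.
- round_board_top (a point): round dark wooden display board, 92 mm diameter, 10 mm thick, fixed to the table; the point is the centre of its top face (10 mm above the table).
- square_board_top (a point): square dark wooden display board, 92 x 92 mm, 10 mm thick, fixed to the table; the point is the centre of its top face (10 mm above the table), x and y axes along its edges.
- candle: white candle, 26 mm diameter, 75 mm high and a thin wick 7 mm long above that, standing loose among the other things; not part of the job, to be left standing where it is. Origin at the centre of its underside, z axis up.
- egg_cup: small blue ceramic egg cup, 32 mm diameter at the rim, 42 mm high, standing loose among the other things; not part of the job, to be left standing where it is. Origin at the centre of its underside, z axis up.
- glass_jar: small amber glass jar with a black cap, 28 mm diameter, 60 mm high, standing loose among the other things; not part of the job, to be left standing where it is. Origin at the centre of its underside, z axis up.
Not all that is in view belongs to the job. What is shaped like the part that bears box_large_center but pink or purple is not meant.

How it is judged:
By the outcome, as a careful person would: the job done as asked, in the order asked, and still so for the second after the job is handed in, with the robot touching nothing.
It also fails if it takes over 128 s, if anything falls off the work surface, if the arm or the gripper's body presses on something with over 40 N, if the wrist force passes 120 N, or if a joint passes its speed limit or range.

## Working session

There is one attempt and no reset: what is moved stays moved. The work goes in short steps, Python scripts to look and compute and a tool call to move; the robot and the scene stay as the last step left them, time stands still between calls to the robot, and variables do not carry over. Pictures are saved under pics/ and viewed, about 12 in all and at most 16, crops included, and the job is handed in when it is done.

Besides the shell and the picture viewer there is one more tool, called after "Emit:" as name(argument=value, ...), one argument or row to a line, values as JSON. send_rows: Moves the arm, as the interface text tells. Shifts and turns lie within -1 to 1; 1 stands for 0.25 m of shift or 90 degrees of turn. Its arguments: {"type":"object","properties":{"deltas":{"type":"array"},"hand":{"type":"number"},"grip_force":{"type":"number"}},"required":["deltas"]}

```bash
mkdir -p pics; cat > h.py <<'E'
import numpy as np, cv2
from bench import arm
def grab(n):
    c=arm.calibration(n); im,d=arm.grab_frame(n); return im,d,c
def cloud(d,c):
    h,w=d.shape; u,v=np.meshgrid(np.arange(w),np.arange(h))
    K=np.array([[c['fx'],0,c['cx']],[0,c['fy'],c['cy']],[0,0,1.]])
    p=cv2.undistortPoints(np.stack([u,v],-1).reshape(-1,1,2).astype(np.float64),K,np.array(c['dist'])).reshape(h,w,2)
    P=np.stack([p[...,0]*d,-p[...,1]*d,-d],-1); T=np.array(c['pose'])
    W=P@T[:3,:3].T+T[:3,3]; W[d<=0]=np.nan; return W
def save(n,im): cv2.imwrite('pics/'+n+'.png',im[...,::-1])
E
python3 - <<'E'
from h import *
for n in('scene','side','wrist'):
    im,d,c=grab(n); save(n+'0',im); np.savez('/tmp/'+n,im=im,d=d,W=cloud(d,c)); print(n,np.round(c['pose'],3).tolist(),c['fx'],c['dist'],(d>0).mean())
save('both',np.vstack([np.hstack([cv2.resize(np.load('/tmp/%s.npz'%n)['im'],(400,300)) for n in('side','wrist')])]))
print(arm.state())
E
```

```text
scene [[-0.56, -0.706, 0.434, 1.104], [0.829, -0.48, 0.289, 0.38], [0.004, 0.522, 0.853, 1.115], [0.0, 0.0, 0.0, 1.0]] 489.1817199974276 [-0.18421628  0.          0.          0.          0.        ] 0.9960123697916666
side [[0.724, 0.348, -0.596, 0.014], [-0.69, 0.377, -0.619, -0.609], [0.009, 0.859, 0.512, 0.554], [0.0, 0.0, 0.0, 1.0]] 460.20157633771055 [0.06133894 0.         0.         0.         0.        ] 0.99578857421875
wrist [[1.0, 0.0, 0.001, 0.674], [-0.001, 0.961, 0.275, 0.072], [-0.001, -0.275, 0.961, 0.384], [0.0, 0.0, 0.0, 1.0]] 308.3295353731971 [-0.03088586  0.          0.          0.          0.        ] 0.9960530598958334
{'t': 0.15, 'joint_pos': array([-3.69349829e-02,  2.64593026e-01,  1.60508936e+00,  2.28766530e-07,
        1.27372670e+00, -3.69234543e-02]), 'qvel': array([ 0.00048347, -0.00181657, -0.00473275, -0.00310282, -0.0005742 ,
       -0.00055885]), 'joint_efforts': array([-3.11732474e-04, -5.02845919e+01, -3.57470334e+01,  7.29960459e-02,
        2.49771774e-02, -9.00718305e-05]), 'tool_pos': array([ 6.74443475e-01, -4.82606166e-06,  2.48649612e-01]), 'tcp_rot': array([[ 1.16567727e-05,  9.99998352e-01, -1.81518085e-03],
       [ 9.99999998e-01, -1.15346426e-05,  6.72930725e-05],
       [ 6.72720242e-05, -1.81518163e-03, -9.99998350e-01]]), 'wrist_force': array([-0.36576107,  0.29781549,  0.89032065]), 'ft_torque': array([ 0.03387596, -0.02498787,  0.02107556]), 'grip_width': 0.08827644727888379}
```

View pics/scene0.png

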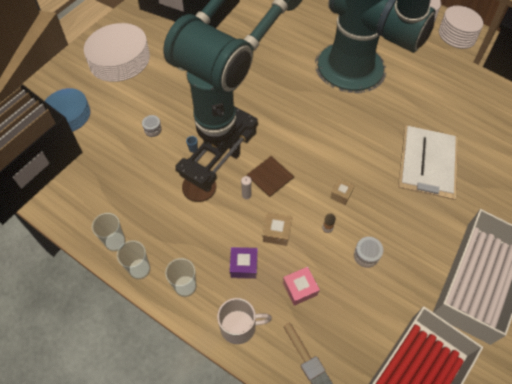

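View pics/both.png

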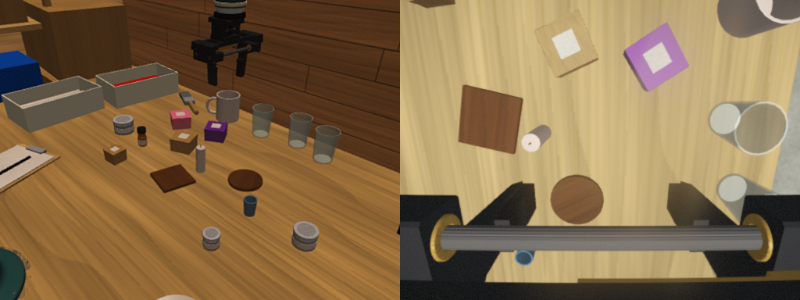

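Scene view: tins at (151,126) and (369,251), with a third hidden behind the arm (side view, full-scale ~(270,305)). Brown boxes are at (277,231) and (342,192), and the purple (243,262) and pink (301,284) ones are decoys. The round board is at (199,188) and the square board at (270,175). The candle is at (246,187), the cup at (192,144) and the jar at (329,222). Next I measure heights and positions from both views.

```bash
cat > seg.py <<'E'
from h import *
def objs(im,W,zmin=.014,zmax=.1):
    x,y,z=W[...,0],W[...,1],W[...,2]
    m=((z>zmin)&(z<zmax)&(x>.25)&(x<1.0)&(abs(y)<.45)).astype(np.uint8)
    n,l,s,_=cv2.connectedComponentsWithStats(m,connectivity=4)
    for i in range(1,n):
        if s[i,4]<40: continue
        k=l==i; zt=np.percentile(z[k],95); t=k&(z>zt-.004)
        P=W[t][:,:2]; (cx,cy),r=cv2.minEnclosingCircle(P.astype(np.float32)); b=cv2.minAreaRect((P*1000).astype(np.float32))
        v,u=np.nonzero(t)
        print('px',int(u.mean()),int(v.mean()),'n',len(u),'ztop %.4f'%zt,'circ %.4f %.4f d%.1f'%(cx,cy,2000*r),'mean',P.mean(0).round(4),'rect',np.round(b[0],1),np.round(b[1],1),round(b[2],1),'rgb',im[t].mean(0).astype(int))
if __name__=='__main__':
    for n in('scene','side','wrist'):
        f=np.load('/tmp/%s.npz'%n); im,W=f['im'],f['W']; print(n,'table z',np.round(np.nanmedian(W[...,2][(abs(W[...,2])<.02)]),4)); objs(im,W)
        # boards by dark colour at z~10mm
        hsv=cv2.cvtColor(im,cv2.COLOR_RGB2HSV); m=((im.sum(2)<(200 if n=='side' else 270))&(W[...,2]>.004)&(W[...,2]<.016)&(W[...,0]>.5)&(W[...,0]<.9)&(abs(W[...,1])<.3)).astype(np.uint8)
        k,l,s,_=cv2.connectedComponentsWithStats(m,connectivity=4)
        for i in range(1,k):
            if s[i,4]<150: continue
            P=W[l==i]; c,r=cv2.minEnclosingCircle(P[:,:2].astype(np.float32)); b=cv2.minAreaRect((P[:,:2]*1000).astype(np.float32)); v,u=np.nonzero(l==i)
            print(' board',int(u.mean()),int(v.mean()),s[i,4],'z',np.median(P[:,2]).round(4),np.round(c,4),round(2000*r,1),'rect',np.round(b[0],1),np.round(b[1],1),round(b[2],1))
E
python3 seg.py
```

```text
scene table z 0.0017
px 150 121 n 136 ztop 0.0430 circ 0.5526 -0.3512 d52.9 mean [ 0.5525 -0.3507] rect [ 551.8 -350.3] [49.3 50.7] 3.1 rgb [158 153 145]
px 191 140 n 30 ztop 0.0447 circ 0.5415 -0.2104 d34.2 mean [ 0.5402 -0.2104] rect [ 542.2 -212. ] [31.1 28.5] 8.0 rgb [81 88 90]
px 246 179 n 55 ztop 0.0793 circ 0.5791 -0.0017 d27.4 mean [ 0.5791 -0.0021] rect [579.2  -1.1] [26.  22.9] 39.6 rgb [191 169 153]
px 342 187 n 153 ztop 0.0417 circ 0.4385 0.2028 d59.0 mean [0.439  0.2035] rect [440.  203.6] [48.6 45.8] 5.8 rgb [167 142 108]
px 429 187 n 81 ztop 0.0195 circ 0.2925 0.3926 d62.4 mean [0.2921 0.3958] rect [292.2 392.2] [20.9 61.4] 23.1 rgb [152 146 139]
px 277 224 n 408 ztop 0.0470 circ 0.6261 0.1235 d88.0 mean [0.6262 0.1226] rect [626.3 123. ] [65.1 63.8] 23.4 rgb [171 145 110]
px 119 240 n 262 ztop 0.0965 circ 0.8895 -0.1502 d170.0 mean [ 0.8892 -0.1469] rect [ 889.1 -150.1] [169.7  66.3] 77.5 rgb [150 140 119]
px 329 217 n 66 ztop 0.0644 circ 0.5453 0.2230 d27.9 mean [0.5458 0.2219] rect [544.6 221. ] [24.9 22.7] 3.5 rgb [88 74 54]
px 369 249 n 351 ztop 0.0484 circ 0.5575
[... 4067 characters left out ...]
1 n 475 ztop 0.0763 circ 0.5793 -0.0006 d26.4 mean [ 5.799e-01 -5.000e-04] rect [579.6  -0.7] [25.1 24.8] 79.6 rgb [226 212 198]
px 457 254 n 180 ztop 0.0896 circ 0.8901 -0.0899 d61.9 mean [ 0.8856 -0.0772] rect [882.6 -82.8] [61.7 20.8] 46.7 rgb [129 127 112]
px 158 330 n 179 ztop 0.0428 circ 0.5405 -0.2106 d32.7 mean [ 0.5408 -0.212 ] rect [ 540.9 -210.7] [29.8 30.6] 79.6 rgb [ 96 123 137]
px 403 352 n 8 ztop 0.0897 circ 0.8464 -0.2046 d5.8 mean [ 0.8465 -0.2047] rect [ 846.5 -204.6] [0.4 5.6] 13.1 rgb [126 115  90]
 board 131 151 2186 z 0.0105 [0.5154 0.0151] 103.0 rect [516.1  15. ] [89.8 54. ] 76.7
 board 226 270 1088 z 0.0105 [ 0.6321 -0.1262] 84.7 rect [ 635.4 -137.3] [84.1 49.1] 17.7
```

```bash
cat > board.py <<'E'
from h import *
def boards(im,W,cent,lo=.0055,hi=.0145):
    for nm,c,r in cent:
        m=(W[...,2]>lo)&(W[...,2]<hi)&(np.hypot(W[...,0]-c[0],W[...,1]-c[1])<r)
        k,l,s,_=cv2.connectedComponentsWithStats(m.astype(np.uint8),connectivity=4)
        i=1+s[1:,4].argmax(); P=W[l==i]
        cc,rr=cv2.minEnclosingCircle(P[:,:2].astype(np.float32)); b=cv2.minAreaRect((P[:,:2]*1000).astype(np.float32))
        print(nm,s[i,4],'z',np.median(P[:,2]).round(4),np.round(cc,4),round(2000*rr,1),'rect',np.round(b[0],1),np.round(b[1],1),round(b[2],1))
C=[('sq',(.518,.013),.07),('rd',(.63,-.121),.06)]
E
python3 - <<'E'
from board import *
for n in('scene','side','wrist'):
    f=np.load('/tmp/%s.npz'%n); print(n); boards(f['im'],f['W'],C,.0055 if n!='scene' else .007,.0145 if n!='scene' else .016)
s=np.load('/tmp/scene.npz')['im']; w=np.load('/tmp/wrist.npz')['im']
save('crop1',np.hstack([cv2.resize(s[160:290,220:395],(540,400)),cv2.resize(w[0:110,160:270],(400,400))][:1]+[cv2.resize(w[0:170,60:170],(258,400))]))
E
```

```text
scene
sq 915 z 0.0118 [0.5019 0.0159] 116.9 rect [496.   17.7] [94.3 93.8] 75.9
rd 420 z 0.0118 [ 0.6307 -0.1207] 93.2 rect [ 643.5 -113.5] [62.2 92.4] 28.4
side
sq 1145 z 0.011 [0.5009 0.0157] 116.2 rect [496.   19.1] [95.7 93. ] 78.8
rd 1004 z 0.0109 [ 0.6309 -0.1196] 96.1 rect [ 630.5 -121.1] [92.1 93.5] 79.2
wrist
sq 5327 z 0.0105 [0.5031 0.0179] 118.4 rect [497.   18.8] [91.7 92.7] 76.3
rd 3372 z 0.0104 [ 0.6305 -0.1192] 92.3 rect [ 630.8 -118.8] [90.7 91.3] 89.6
```

View pics/crop1.png

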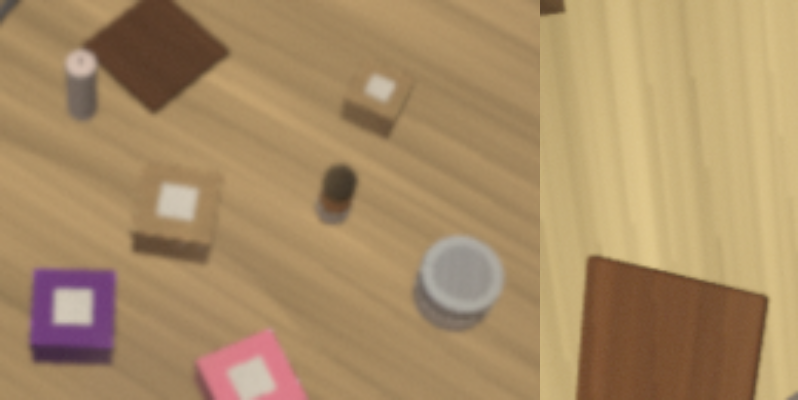

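Close crop: brown boxes at scene (277,228) and (342,190), the pink and purple ones excluded, large tin at (369,251). Moving above the large tin.

Emit:
send_rows(
  deltas=[
    [-0.068,0.195,-0.04,0],
    [-0.068,0.195,-0.04,0],
    [-0.068,0.195,-0.04,0],
    [-0.068,0.195,-0.04,0],
    [-0.068,0.195,-0.04,0],
    [-0.068,0.195,-0.04,0],
    [-0.068,0.195,-0.04,0],
    [0,0,0,0],
    [0,0,0,0],
  ],
  hand=0,
)

```text
t: 1.27
tool_pos: [0.5559, 0.341, 0.1794]
tcp_rot: [[-0.001, 1.0, -0.0], [1.0, 0.001, -0.001], [-0.001, -0.0, -1.0]]
wrist_force: [0.4, 0.8, 0.6]
grip_width: 0.0878
```

```bash
cat > look.py <<'E'
from seg import *
import sys
s=arm.state(); print('t',s['t'],'tcp',s['tool_pos'].round(4),'yaw',np.degrees(np.arctan2(s['tcp_rot'][1,1],s['tcp_rot'][0,1])).round(2),'j6',s['joint_pos'][5].round(2),'F',s['wrist_force'].round(1),'w',round(s['grip_width'],4))
im,d,c=grab('wrist'); W=cloud(d,c); save(sys.argv[1],im); np.savez('/tmp/'+sys.argv[1],im=im,W=W,d=d)
objs(im,W,zmax=float(sys.argv[2]) if len(sys.argv)>2 else .1)
E
python3 look.py wA
```

```text
t 1.275 tcp [0.5559 0.341  0.1794] yaw 0.05 j6 0.51 F [0.4 0.8 0.6] w 0.0878
px 3 148 n 148 ztop 0.0157 circ 0.3007 0.3790 d27.5 mean [0.3037 0.3765] rect [306.3 377.7] [27.3 13.2] 76.6 rgb [162 164 162]
px 258 186 n 3946 ztop 0.0459 circ 0.5554 0.3439 d65.9 mean [0.5554 0.3449] rect [555.5 344. ] [64.6 65.1] 33.5 rgb [185 186 193]
px 504 235 n 261 ztop 0.0209 circ 0.8184 0.2881 d34.9 mean [0.8165 0.2849] rect [819.2 287.7] [33.1 14.2] 66.4 rgb [170 141  95]
px 422 259 n 1199 ztop 0.0438 circ 0.7225 0.2671 d61.4 mean [0.7182 0.2697] rect [723.2 267.9] [32.7 54.7] 49.7 rgb [217 164 173]
px 247 286 n 87 ztop 0.0352 circ 0.5450 0.2325 d21.2 mean [0.545  0.2355] rect [544.8 236. ] [21.   7.2] 2.2 rgb [122  87  51]
px 166 287 n 17 ztop 0.0292 circ 0.4576 0.2298 d6.1 mean [0.4579 0.23  ] rect [457.7 230.1] [2.  5.9] 76.8 rgb [92 72 49]
px 152 325 n 353 ztop 0.0374 circ 0.4410 0.1884 d47.5 mean [0.4412 0.1884] rect [440.9 188.6] [47.2 12.2] 7.2 rgb [177 152 102]
px 329 351 n 206 ztop 0.0428 circ 0.6294 0.1542 d35.9 mean [0.6331 0.1587] rect [629.1 159.2] [35.8 12.3] 3.4 rgb [144 119  79]
```

Emit:
send_rows(
  deltas=[
    [-0.002,0.007,-0.16,0],
    [0,0,-0.16,0],
    [0,0,-0.16,0],
    [0,0,-0.1,0],
    [0,0,-0.058,0],
    [0,0,0,0],
  ],
)

```text
t: 2.08
tool_pos: [0.5555, 0.3417, 0.0195]
tcp_rot: [[0.001, 1.0, -0.001], [1.0, -0.001, -0.001], [-0.001, -0.001, -1.0]]
wrist_force: [-0.6, -0.3, 0.2]
grip_width: 0.088
```

Emit:
send_rows(
  deltas=[
    [0,0,0,0],
    [0,0,0,0],
    [0,0,0,0],
    [0,0,0,0],
    [0,0,0,0],
    [0,0,0,0],
  ],
  hand=1,
  grip_force=20,
)

```text
t: 2.82
tool_pos: [0.5564, 0.3436, 0.0217]
tcp_rot: [[-0.0, 1.0, 0.002], [1.0, 0.0, 0.001], [0.001, 0.002, -1.0]]
wrist_force: [-1.5, -1.3, 6.0]
grip_width: 0.0658
```

```bash
python3 look.py wB | grep -E "tcp|0.55.. 0.34"
```

```text
t 2.825 tcp [0.5564 0.3436 0.0217] yaw 0.01 j6 0.52 F [-1.5 -1.3  6. ] w 0.0658
```

Emit:
send_rows(
  deltas=[
    [0,0,0.1,0],
    [0,0,0.16,0],
    [0,0,0.16,0],
    [0,0,0.14,0],
  ],
)

```text
t: 3.38
tool_pos: [0.5549, 0.3428, 0.1608]
tcp_rot: [[-0.0, 1.0, -0.001], [1.0, 0.0, -0.0], [-0.0, -0.001, -1.0]]
wrist_force: [0.2, 0.6, -3.5]
grip_width: 0.0655
```

Emit:
send_rows(
  deltas=[
    [0.033,-0.206,0,0],
    [0.033,-0.206,0,0],
    [0.033,-0.206,0,0],
    [0.033,-0.206,0,0],
    [0.033,-0.206,0,0],
    [0.033,-0.206,0,0],
    [0.033,-0.206,0,0],
    [0.033,-0.206,0,0],
    [0.033,-0.206,0,0],
    [0,0,0,0],
    [0,0,0,0],
  ],
)

```text
t: 4.75
tool_pos: [0.6289, -0.1201, 0.1592]
tcp_rot: [[0.001, 1.0, -0.002], [1.0, -0.001, 0.001], [0.001, -0.002, -1.0]]
wrist_force: [-0.1, -0.2, -2.9]
grip_width: 0.0655
```

```bash
python3 look.py wC .25; python3 - <<'E'
from board import *
f=np.load('/tmp/wC.npz'); boards(f['im'],f['W'],C)
E
```

```text
t 4.75 tcp [ 0.6289 -0.1201  0.1592] yaw -0.05 j6 -0.23 F [-0.1 -0.2 -2.9] w 0.0655
px 183 35 n 1295 ztop 0.0768 circ 0.5798 -0.0018 d26.0 mean [ 0.5801 -0.002 ] rect [580.   -2.1] [24.6 25.1] 85.0 rgb [223 209 196]
px 257 368 n 8791 ztop 0.2484 circ 0.6273 -0.0978 d104.6 mean [ 0.6279 -0.0965] rect [627.3 -96.5] [  3.4 104.5] 89.8 rgb [33 32 30]
sq 9030 z 0.0106 [0.5019 0.0113] 110.5 rect [495.1  11.8] [78.9 93.4] 77.2
rd 4443 z 0.0106 [ 0.6306 -0.1192] 92.0 rect [ 631.3 -105.5] [63.2 91. ] 87.1
```

View pics/wC.png

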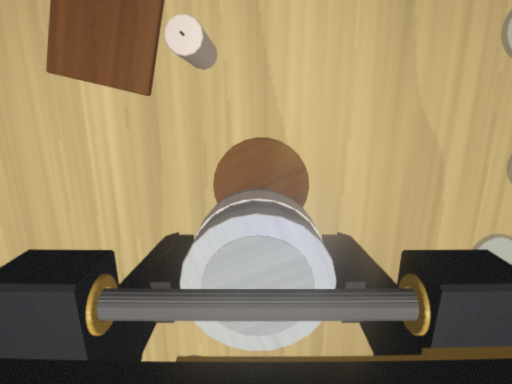

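The held tin is at (258,285) with the round board behind it at (261,182). I'll fit the tin's top circle.

```bash
cat > held.py <<'E'
from h import *
import sys
from scipy.optimize import least_squares
def held(W,zt,c,r,tol=.006):
    # edge points of the top face: outermost point per azimuth bin, circle of known radius
    m=(abs(W[...,2]-zt)<tol)&(np.hypot(W[...,0]-c[0],W[...,1]-c[1])<r+.012)
    P=W[m]; z=np.median(P[:,2]); P=P[abs(P[:,2]-z)<.003][:,:2]
    (x,y),R=cv2.minEnclosingCircle(P.astype(np.float32))
    f=lambda q:np.clip(np.hypot(P[:,0]-q[0],P[:,1]-q[1])-r,0,None)
    H=cv2.convexHull((P*1e3).astype(np.float32))[:,0]/1e3
    g=lambda q:np.hypot(H[:,0]-q[0],H[:,1]-q[1])-r
    s=least_squares(g,[x,y],loss='soft_l1',f_scale=.001)
    print('held z',z.round(4),len(P),'mec',np.round([x,y],4),round(2000*R,1),'fit',s.x.round(4),'res mm',np.abs(g(s.x)*1e3).mean().round(2), 'x,y range',P.min(0).round(4),P.max(0).round(4))
if __name__=='__main__':
    a=sys.argv; held(np.load('/tmp/%s.npz'%a[1])['W'],float(a[2]),(float(a[3]),float(a[4])),float(a[5]))
E
python3 held.py wC .183 .629 -.12 .033
```

```text
held z 0.1822 12814 mec [ 0.6291 -0.1099] 87.4 fit [ 0.6282 -0.12  ] res mm 2.36 x,y range [ 0.5855 -0.153 ] [ 0.6727 -0.0869]
```

Emit:
send_rows(
  deltas=[
    [0.007,0.003,-0.15,0],
    [0,0,-0.15,0],
    [0,0,-0.12,0],
    [0,0,-0.06,0],
    [0,0,-0.036,0],
    [0,0,0,0],
    [0,0,0,0],
  ],
)

```text
t: 5.68
tool_pos: [0.6326, -0.1197, 0.0324]
tcp_rot: [[-0.0, 1.0, 0.002], [1.0, 0.0, -0.0], [-0.0, 0.002, -1.0]]
wrist_force: [0.6, 0.0, -1.9]
grip_width: 0.0653
```

Emit:
send_rows(
  deltas=[
    [0,0,0,0],
    [0,0,0,0],
    [0,0,0,0],
    [0,0,0,0],
  ],
  hand=0,
)

```text
t: 6.18
tool_pos: [0.6316, -0.1198, 0.0314]
tcp_rot: [[0.0, 1.0, 0.0], [1.0, -0.0, -0.0], [-0.0, 0.0, -1.0]]
wrist_force: [0.1, -0.5, -0.2]
grip_width: 0.0882
```

Emit:
send_rows(
  deltas=[
    [0,0,0.1,0],
    [0,0,0.2,0],
    [0,0,0.2,0],
    [0,0,0.1,0],
    [0,0,0,0],
    [0,0,0,0],
  ],
)

```text
t: 6.92
tool_pos: [0.6306, -0.1195, 0.1796]
tcp_rot: [[0.0, 1.0, -0.002], [1.0, -0.0, 0.001], [0.001, -0.002, -1.0]]
wrist_force: [0.2, -0.5, 0.7]
grip_width: 0.0882
```

```bash
python3 look.py wD | grep -E "tcp|0.6[23]"; python3 - <<'E'
from board import *
f=np.load('/tmp/wD.npz'); boards(f['im'],f['W'],C)
im,d,c=grab('side');W=cloud(d,c); from seg import objs; objs(im,W); boards(im,W,C)
E
```

```text
t 6.925 tcp [ 0.6306 -0.1195  0.1796] yaw -0.0 j6 -0.23 F [ 0.2 -0.5  0.7] w 0.0882
px 259 191 n 4184 ztop 0.0559 circ 0.6316 -0.1192 d65.9 mean [ 0.6315 -0.1182] rect [ 631.7 -119.3] [65.  64.8] 45.8 rgb [188 189 197]
sq 8632 z 0.0106 [0.5031 0.0139] 115.0 rect [495.9  15.1] [85.7 92.7] 77.0
rd 1932 z 0.0105 [ 0.6307 -0.1193] 92.1 rect [ 629.9 -109.6] [90.7 72. ] 2.5
px 241 127 n 187 ztop 0.0227 circ 0.8615 0.3570 d203.3 mean [0.8604 0.3673] rect [856.4 359.6] [201.7  38.3] 63.5 rgb [114  96  77]
px 270 125 n 27 ztop 0.0743 circ 0.8379 0.2218 d21.8 mean [0.8398 0.2231] rect [840.2 224.6] [ 9.7 21.5] 51.1 rgb [128 107  91]
px 336 138 n 74 ztop 0.0950 circ 0.8690 0.0187 d70.7 mean [0.8692 0.0193] rect [869.6  19.2] [60.2 63.7] 39.7 rgb [88 78 63]
px 230 145 n 265 ztop 0.0449 circ 0.7203 0.2511 d89.3 mean [0.7195 0.2499] rect [721.2 252.2] [71.1 64.1] 58.2 rgb [193 103 109]
px 385 150 n 141 ztop 0.0950 circ 0.8993 -0.0991 d73.1 mean [ 0.8983 -0.0998] rect [898.2 -99. ] [67.1 66.1] 66.2 rgb [90 79 64]
px 275 160 n 317 ztop 0.0447 circ 0.7454 0.1068 d87.7 mean [0.7452 0.1059] rect [747.2
[... 930 characters left out ...]
 rgb [144 129 119]
px 320 255 n 97 ztop 0.0416 circ 0.5415 -0.2116 d33.7 mean [ 0.541 -0.212] rect [ 541.2 -212.1] [31.3 30.4] 30.7 rgb [51 61 69]
px 391 294 n 597 ztop 0.0396 circ 0.5532 -0.3500 d53.7 mean [ 0.5516 -0.3512] rect [ 552.8 -350.4] [51.4 51.2] 12.6 rgb [142 129 120]
px 270 298 n 328 ztop 0.0350 circ 0.4061 -0.2230 d40.2 mean [ 0.4045 -0.2232] rect [ 405.3 -222.4] [37.3 37.1] 85.3 rgb [141 128 119]
px 231 380 n 150 ztop 0.0396 circ 0.2619 -0.3004 d41.8 mean [ 0.261  -0.2983] rect [ 263.  -299.3] [ 9.9 41.1] 43.4 rgb [188 161 139]
sq 1140 z 0.0111 [0.5034 0.0157] 116.6 rect [496.   18.4] [93.4 91.7] 77.8
rd 469 z 0.0104 [ 0.6301 -0.1204] 94.6 rect [ 623.  -125.7] [76.  92.3] 36.9
```

Emit:
send_rows(
  deltas=[
    [-0.063,-0.184,0,0],
    [-0.063,-0.184,0,0],
    [-0.063,-0.184,0,0],
    [-0.063,-0.184,0,0],
    [-0.063,-0.184,0,0],
    [0,0,0,0],
    [0,0,0,0],
  ],
)

```text
t: 7.9
tool_pos: [0.5521, -0.3491, 0.1795]
tcp_rot: [[0.001, 1.0, -0.002], [1.0, -0.001, 0.002], [0.002, -0.002, -1.0]]
wrist_force: [1.1, 0.4, 0.3]
grip_width: 0.0883
```

```bash
python3 look.py wE | grep -E "tcp|0.55"
```

```text
t 7.9 tcp [ 0.5521 -0.3491  0.1795] yaw -0.05 j6 -0.6 F [1.1 0.4 0.3] w 0.0883
px 259 189 n 2313 ztop 0.0399 circ 0.5525 -0.3498 d51.8 mean [ 0.5526 -0.349 ] rect [ 552.6 -349.7] [50.7 50.9] 8.8 rgb [185 185 191]
```

Emit:
send_rows(
  deltas=[
    [0,0,-0.16,0],
    [0,0,-0.16,0],
    [0,0,-0.16,0],
    [0,0,-0.11,0],
    [0,0,-0.064,0],
    [0,0,0,0],
  ],
)

```text
t: 8.7
tool_pos: [0.5523, -0.3482, 0.0164]
tcp_rot: [[-0.001, 1.0, -0.002], [1.0, 0.001, 0.002], [0.002, -0.002, -1.0]]
wrist_force: [0.2, 0.2, 0.4]
grip_width: 0.0878
```

Emit:
send_rows(
  deltas=[
    [0,0,0,0],
    [0,0,0,0],
    [0,0,0,0],
    [0,0,0,0],
    [0,0,0,0],
    [0,0,0,0],
  ],
  hand=1,
)

```text
t: 9.45
tool_pos: [0.5531, -0.3501, 0.0184]
tcp_rot: [[0.0, 1.0, 0.001], [1.0, -0.0, -0.001], [-0.001, 0.001, -1.0]]
wrist_force: [-1.2, 0.4, 5.1]
grip_width: 0.0514
```

Emit:
send_rows(
  deltas=[
    [0,0,0.1,0],
    [0,0,0.18,0],
    [0,0,0.18,0],
    [0,0,0.18,0],
    [0.063,0.184,0,0],
    [0.063,0.184,0,0],
    [0.063,0.184,0,0],
    [0.063,0.184,0,0],
    [0.063,0.184,0,0],
    [0,0,0,0],
    [0,0,0,0],
    [0,0,0,0],
  ],
)

```text
t: 10.95
tool_pos: [0.6309, -0.121, 0.1772]
tcp_rot: [[0.001, 1.0, -0.001], [1.0, -0.001, -0.0], [-0.0, -0.001, -1.0]]
wrist_force: [0.8, -0.4, -1.1]
grip_width: 0.0517
```

```bash
python3 look.py wF | grep -E "tcp|0.6[23]"; python3 held.py wF .1985 .631 -.1198 .026
```

```text
t 10.95 tcp [ 0.6309 -0.121   0.1772] yaw -0.08 j6 -0.23 F [ 0.8 -0.4 -1.1] w 0.0517
px 259 183 n 3250 ztop 0.0559 circ 0.6315 -0.1194 d65.9 mean [ 0.6318 -0.1115] rect [ 631.7 -112.1] [50.8 65.3] 87.8 rgb [193 195 203]
held z 0.1975 7218 mec [ 0.6309 -0.1104] 73.4 fit [ 0.6303 -0.1208] res mm 3.45 x,y range [ 0.5943 -0.1467] [ 0.6676 -0.0949]
```

Emit:
send_rows(
  deltas=[
    [0.001,0.004,-0.15,0],
    [0,0,-0.15,0],
    [0,0,-0.07,0],
    [0,0,-0.034,0],
    [0,0,-0.017,0],
    [0,0,0,0],
    [0,0,0,0],
  ],
)

```text
t: 11.88
tool_pos: [0.6327, -0.1189, 0.0737]
tcp_rot: [[-0.0, 1.0, 0.002], [1.0, 0.0, -0.0], [-0.0, 0.002, -1.0]]
wrist_force: [-0.5, -0.2, -1.9]
grip_width: 0.0515
```

Emit:
send_rows(
  deltas=[
    [0,0,0,0],
    [0,0,0,0],
    [0,0,0,0],
    [0,0,0,0],
  ],
  hand=0,
)

```text
t: 12.38
tool_pos: [0.6318, -0.1187, 0.0726]
tcp_rot: [[-0.0, 1.0, 0.0], [1.0, 0.0, -0.0], [-0.0, 0.0, -1.0]]
wrist_force: [0.2, 0.4, -0.4]
grip_width: 0.0873
```

Emit:
send_rows(
  deltas=[
    [0,0,0.1,0],
    [0,0,0.2,0],
    [0,0,0.121,0],
    [0,0,0.04,0],
    [0,0,0,0],
    [0,0,0,0],
  ],
)

```text
t: 13.12
tool_pos: [0.6305, -0.1185, 0.1855]
tcp_rot: [[0.0, 1.0, -0.003], [1.0, -0.0, 0.001], [0.001, -0.003, -1.0]]
wrist_force: [-0.6, 1.2, 0.2]
grip_width: 0.0882
```

```bash
python3 look.py wG | grep -E "tcp|0.6[23]"; python3 - <<'E'
from board import *
from seg import objs
f=np.load('/tmp/wG.npz'); objs(f['im'],f['W'],.045,.06);boards(f['im'],f['W'],C)
E
```

```text
t 13.125 tcp [ 0.6305 -0.1185  0.1855] yaw -0.0 j6 -0.22 F [-0.6  1.2  0.2] w 0.0882
px 260 203 n 3262 ztop 0.0938 circ 0.6317 -0.1187 d52.0 mean [ 0.6317 -0.1177] rect [ 631.6 -118.6] [51.  50.8] 40.7 rgb [189 190 196]
px 204 59 n 37 ztop 0.0593 circ 0.5836 -0.0056 d22.3 mean [ 0.5872 -0.0086] rect [586.  -8.] [22.1  6.9] 44.8 rgb [135 121 108]
px 259 173 n 921 ztop 0.0556 circ 0.6314 -0.1190 d65.9 mean [ 0.6309 -0.1016] rect [ 631.3 -108.6] [64.9 44.2] 0.7 rgb [192 192 199]
px 506 245 n 44 ztop 0.0585 circ 0.8666 -0.1715 d12.6 mean [ 0.8661 -0.1711] rect [ 866.3 -170.9] [12.3  1.9] 25.7 rgb [113 109  96]
sq 8646 z 0.0106 [0.5034 0.0153] 116.6 rect [496.3  16.4] [88.1 92.9] 77.0
rd 1868 z 0.0105 [ 0.6308 -0.1192] 91.9 rect [ 629.7 -110.4] [91.3 73.4] 5.7
```

Emit:
send_rows(
  deltas=[
    [-0.181,-0.083,0,0],
    [-0.181,-0.083,0,0],
    [-0.181,-0.083,0,0],
    [-0.181,-0.083,0,0],
    [-0.181,-0.083,0,0],
    [0,0,0,0],
    [0,0,0,0],
  ],
)

```text
t: 14.05
tool_pos: [0.4056, -0.2224, 0.1871]
tcp_rot: [[0.001, 1.0, -0.0], [1.0, -0.001, 0.001], [0.001, -0.0, -1.0]]
wrist_force: [0.5, 0.0, 0.9]
grip_width: 0.088
```

```bash
python3 look.py wH | grep -E "tcp|0.40"
```

```text
t 14.05 tcp [ 0.4056 -0.2224  0.1871] yaw -0.05 j6 -0.56 F [0.5 0.  0.9] w 0.088
px 258 184 n 1144 ztop 0.0360 circ 0.4052 -0.2212 d37.8 mean [ 0.4052 -0.2206] rect [ 405.1 -221.3] [36.7 36.8] 1.3 rgb [186 186 193]
```

Emit:
send_rows(
  deltas=[
    [0,0.003,-0.16,0],
    [0,0,-0.16,0],
    [0,0,-0.16,0],
    [0,0,-0.13,0],
    [0,0,-0.074,0],
    [0,0,0,0],
  ],
)

```text
t: 14.85
tool_pos: [0.4051, -0.2203, 0.0148]
tcp_rot: [[-0.002, 1.0, -0.004], [1.0, 0.002, 0.002], [0.002, -0.004, -1.0]]
wrist_force: [-0.2, -0.4, -0.1]
grip_width: 0.0885
```

Emit:
send_rows(
  deltas=[
    [0,0,0,0],
    [0,0,0,0],
    [0,0,0,0],
    [0,0,0,0],
    [0,0,0,0],
    [0,0,0,0],
    [0,0,0,0],
  ],
  hand=1,
)

```text
t: 15.72
tool_pos: [0.4056, -0.2219, 0.0169]
tcp_rot: [[0.0, 1.0, 0.0], [1.0, -0.0, -0.0], [-0.0, 0.0, -1.0]]
wrist_force: [-0.8, 0.0, 3.3]
grip_width: 0.0373
```

Emit:
send_rows(
  deltas=[
    [0,0,0.1,0],
    [0,0,0.2,0],
    [0,0,0.2,0],
    [0,0,0.184,0],
    [0.181,0.083,0,0],
    [0.181,0.083,0,0],
    [0.181,0.083,0,0],
    [0.181,0.083,0,0],
    [0.181,0.083,0,0],
    [0,0,0,0],
    [0,0,0,0],
    [0,0,0,0],
  ],
)

```text
t: 17.23
tool_pos: [0.6304, -0.1186, 0.1873]
tcp_rot: [[0.001, 1.0, -0.001], [1.0, -0.001, 0.0], [0.0, -0.001, -1.0]]
wrist_force: [0.1, 1.1, -0.8]
grip_width: 0.0375
```

```bash
python3 look.py wI | grep -E "tcp|0.6[23]"; python3 held.py wI .205 .631 -.1185 .019
```

```text
t 17.225 tcp [ 0.6304 -0.1186  0.1873] yaw -0.05 j6 -0.22 F [ 0.1  1.1 -0.8] w 0.0375
px 260 197 n 2623 ztop 0.0937 circ 0.6317 -0.1185 d51.8 mean [ 0.632  -0.1135] rect [ 631.9 -114. ] [42.5 51.4] 86.2 rgb [199 200 208]
held z 0.205 4074 mec [ 0.6308 -0.108 ] 58.3 fit [ 0.6288 -0.1174] res mm 6.83 x,y range [ 0.6018 -0.1239] [ 0.6599 -0.0992]
```

Emit:
send_rows(
  deltas=[
    [0.001,-0.001,-0.12,0],
    [0,0,-0.1,0],
    [0,0,-0.05,0],
    [0,0,-0.028,0],
    [0,0,-0.015,0],
    [0,0,0,0],
    [0,0,0,0],
  ],
)

```text
t: 18.15
tool_pos: [0.6326, -0.1183, 0.1103]
tcp_rot: [[-0.0, 1.0, 0.001], [1.0, 0.0, -0.0], [-0.0, 0.001, -1.0]]
wrist_force: [0.1, 0.6, -1.3]
grip_width: 0.0372
```

Emit:
send_rows(
  deltas=[
    [0,0,0,0],
    [0,0,0,0],
    [0,0,0,0],
    [0,0,0,0],
  ],
  hand=0,
)

```text
t: 18.65
tool_pos: [0.632, -0.1183, 0.1095]
tcp_rot: [[-0.0, 1.0, 0.0], [1.0, 0.0, -0.0], [-0.0, 0.0, -1.0]]
wrist_force: [-0.6, -0.2, 0.7]
grip_width: 0.0755
```

Emit:
send_rows(
  deltas=[
    [0,0,0.1,0],
    [0,0,0.2,0],
    [0,0,0.1,0],
    [0,0,0,0],
    [0,0,0,0],
  ],
)

```text
t: 19.27
tool_pos: [0.6312, -0.1181, 0.208]
tcp_rot: [[-0.0, 1.0, -0.002], [1.0, 0.0, 0.0], [0.0, -0.002, -1.0]]
wrist_force: [-0.9, 0.4, -0.4]
grip_width: 0.0882
```

```bash
python3 look.py wJ .14| grep -E "tcp|0.6[23]"; python3 - <<'E'
from board import *
from seg import objs
f=np.load('/tmp/wJ.npz'); objs(f['im'],f['W'],.085,.1)
E
```

```text
t 19.275 tcp [ 0.6312 -0.1181  0.208 ] yaw 0.0 j6 -0.22 F [-0.9  0.4 -0.4] w 0.0882
px 259 207 n 1904 ztop 0.1276 circ 0.6318 -0.1177 d38.0 mean [ 0.6316 -0.1169] rect [ 631.5 -117.9] [36.5 37.4] 1.9 rgb [189 190 195]
px 259 183 n 846 ztop 0.0938 circ 0.6315 -0.1186 d51.8 mean [ 0.6316 -0.1066] rect [ 631.4 -112.4] [50.6 39. ] 1.6 rgb [193 193 200]
```

Emit:
send_rows(
  deltas=[
    [-0.003,0.138,0,-0.105],
    [-0.003,0.138,0,-0.105],
    [-0.003,0.138,0,-0.105],
    [-0.003,0.138,-0.03,-0.105],
    [-0.003,0.138,-0.03,-0.105],
    [-0.003,0.138,-0.03,-0.105],
    [-0.003,0.138,-0.03,-0.105],
    [0,0,0,0],
    [0,0,0,0],
  ],
)

```text
t: 20.45
tool_pos: [0.626, 0.1227, 0.1781]
tcp_rot: [[0.914, 0.407, -0.002], [0.407, -0.914, -0.001], [-0.002, -0.0, -1.0]]
wrist_force: [0.6, 0.0, 0.3]
grip_width: 0.0886
```

```bash
python3 look.py wK | grep -E "tcp|0.62"; python3 - <<'E'
from board import *
f=np.load('/tmp/wK.npz'); boards(f['im'],f['W'],C[:1])
E
```

```text
t 20.45 tcp [0.626  0.1227 0.1781] yaw -66.01 j6 1.31 F [0.6 0.  0.3] w 0.0886
px 257 185 n 4777 ztop 0.0437 circ 0.6276 0.1242 d89.0 mean [0.6284 0.1246] rect [627.4 124.2] [63.5 64.1] 23.6 rgb [197 175 133]
px 437 265 n 38 ztop 0.0209 circ 0.6195 -0.0914 d22.1 mean [ 0.6203 -0.09  ] rect [619.1 -90.5] [21.9  2.6] 22.8 rgb [89 81 75]
sq 1770 z 0.0103 [0.489  0.0156] 102.2 rect [469.7   6.6] [ 45.8 102. ] 25.1
```

View pics/wK.png

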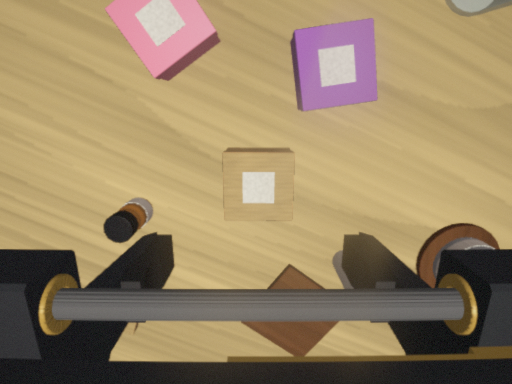

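Emit:
send_rows(
  deltas=[
    [0.001,0.003,-0.16,0],
    [0,0,-0.16,0],
    [0,0,-0.15,0],
    [0,0,-0.11,0],
    [0,0,-0.059,0],
    [0,0,0,0],
  ],
)

```text
t: 21.25
tool_pos: [0.6264, 0.123, 0.0188]
tcp_rot: [[0.915, 0.404, -0.002], [0.404, -0.915, -0.0], [-0.002, -0.0, -1.0]]
wrist_force: [0.2, -0.4, 0.4]
grip_width: 0.0877
```

Emit:
send_rows(
  deltas=[
    [0,0,0,0],
    [0,0,0,0],
    [0,0,0,0],
    [0,0,0,0],
    [0,0,0,0],
    [0,0,0,0],
  ],
  hand=1,
  grip_force=15,
)

```text
t: 22.0
tool_pos: [0.6281, 0.1241, 0.0211]
tcp_rot: [[0.915, 0.405, 0.002], [0.405, -0.915, 0.0], [0.002, 0.001, -1.0]]
wrist_force: [0.1, -0.2, 6.2]
grip_width: 0.0638
```

Emit:
send_rows(
  deltas=[
    [0,0,0.1,0],
    [0,0,0.2,0],
    [0,0,0.2,0],
    [0,0,0.1,0],
    [-0.087,-0.07,0,-0.068],
    [-0.087,-0.07,0,-0.068],
    [-0.087,-0.07,0,-0.068],
    [-0.087,-0.07,0,-0.068],
    [-0.087,-0.07,0,-0.068],
    [-0.087,-0.07,0,-0.068],
    [0,0,0,0],
    [0,0,0,0],
  ],
)

```text
t: 23.5
tool_pos: [0.4969, 0.0193, 0.1697]
tcp_rot: [[0.975, -0.222, 0.001], [-0.222, -0.975, 0.0], [0.0, -0.001, -1.0]]
wrist_force: [0.5, -0.1, -1.7]
grip_width: 0.064
```

```bash
cat > hbox.py <<'E'
from h import *
import sys
# held box: extents of top face and the square board in the tool's x/y axes; label centre too
n,zt,half=sys.argv[1],float(sys.argv[2]),float(sys.argv[3])
f=np.load('/tmp/%s.npz'%n); W=f['W']; s=arm.state(); R=s['tcp_rot'][:2,:2]; p=s['tool_pos'][:2]
L=(W[...,:2]-p)@R
m=(abs(W[...,2]-zt)<.004)&(np.abs(L[...,0])<half+.02)&(np.abs(L[...,1])<half+.02)
A=L[m]; print('tool-frame box x',np.percentile(A[:,0],[.2,99.8]).round(4),'z',np.median(W[m][:,2]).round(4))
core=m&(np.abs(L[...,1])<half-.006); print(' core x',np.percentile(L[core][:,0],[.5,99.5]).round(4))
E
python3 look.py wL | grep tcp; python3 hbox.py wL .192 .032; python3 - <<'E'
from board import *
f=np.load('/tmp/wL.npz'); boards(f['im'],f['W'],C[:1])
E
```

```text
t 23.5 tcp [0.4969 0.0193 0.1697] yaw -102.81 j6 1.78 F [ 0.5 -0.1 -1.7] w 0.064
tool-frame box x [-0.0337  0.0302] z 0.1912
 core x [-0.0333  0.0301]
sq 5197 z 0.0105 [0.5145 0.0143] 105.7 rect [515.4  14. ] [92.2 53.8] 76.7
```

View pics/wL.png

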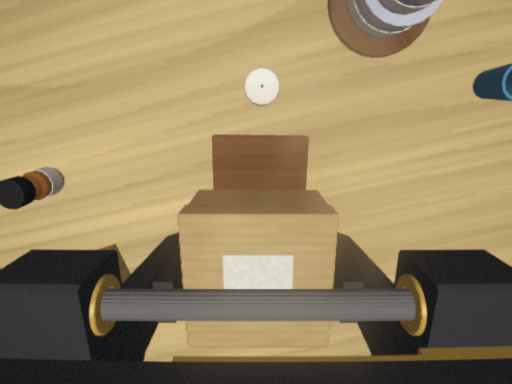

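Emit:
send_rows(
  deltas=[
    [0.0065,-0.004,-0.16,-0.004],
    [0,0,-0.16,0],
    [0,0,-0.14,0],
    [0,0,-0.06,0],
    [0,0,-0.037,0],
    [0,0,0,0],
    [0,0,0,0],
  ],
)

```text
t: 24.42
tool_pos: [0.4994, 0.0181, 0.0315]
tcp_rot: [[0.974, -0.229, 0.002], [-0.229, -0.974, 0.0], [0.002, -0.001, -1.0]]
wrist_force: [-0.2, -0.8, -1.4]
grip_width: 0.0639
```

Emit:
send_rows(
  deltas=[
    [0,0,0,0],
    [0,0,0,0],
    [0,0,0,0],
    [0,0,0,0],
  ],
  hand=0,
)

```text
t: 24.92
tool_pos: [0.4982, 0.018, 0.0306]
tcp_rot: [[0.973, -0.229, 0.0], [-0.229, -0.973, 0.0], [0.0, -0.0, -1.0]]
wrist_force: [-0.6, -0.5, 0.9]
grip_width: 0.0881
```

Emit:
send_rows(
  deltas=[
    [0,0,0.1,0],
    [0,0,0.2,0],
    [0,0,0.2,0],
    [0,0,0.1,0],
    [0,0,0,0],
    [0,0,0,0],
  ],
)

```text
t: 25.68
tool_pos: [0.4971, 0.018, 0.1791]
tcp_rot: [[0.973, -0.229, -0.002], [-0.229, -0.973, 0.0], [-0.002, 0.0, -1.0]]
wrist_force: [0.5, -0.2, -0.2]
grip_width: 0.0882
```

```bash
python3 look.py wM ; python3 - <<'E'
from board import *
f=np.load('/tmp/wM.npz'); boards(f['im'],f['W'],C[:1])
E
```

```text
t 25.675 tcp [0.4971 0.018  0.1791] yaw -103.23 j6 1.79 F [ 0.5 -0.2 -0.2] w 0.0882
px 412 2 n 182 ztop 0.0872 circ 0.6095 -0.1126 d24.3 mean [ 0.608  -0.1118] rect [ 608.2 -112.2] [24.1  3. ] 73.2 rgb [116 111 108]
px 498 81 n 283 ztop 0.0427 circ 0.5404 -0.2097 d31.7 mean [ 0.541  -0.2018] rect [ 540.5 -204.9] [20.6 31.5] 88.5 rgb [ 70 102 121]
px 258 87 n 971 ztop 0.0768 circ 0.5793 -0.0015 d25.7 mean [ 0.5795 -0.0016] rect [579.4  -1.4] [24.5 24.7] 78.0 rgb [223 217 204]
px 256 188 n 5120 ztop 0.0537 circ 0.4976 0.0191 d89.0 mean [0.4989 0.0189] rect [497.6  19.2] [64.2 64.1] 76.9 rgb [192 170 129]
px 16 193 n 707 ztop 0.0616 circ 0.5456 0.2240 d27.7 mean [0.5454 0.2228] rect [545.3 223.8] [26.4 25.3] 64.8 rgb [39 37 36]
px 91 268 n 624 ztop 0.0378 circ 0.4492 0.2037 d46.4 mean [0.4522 0.2031] rect [453.6 205.7] [23.6 45.1] 25.7 rgb [182 161 123]
sq 2600 z 0.0105 [0.5033 0.0169] 118.5 rect [500.7  17.5] [92.3 83.9] 76.6
```

View pics/wM.png

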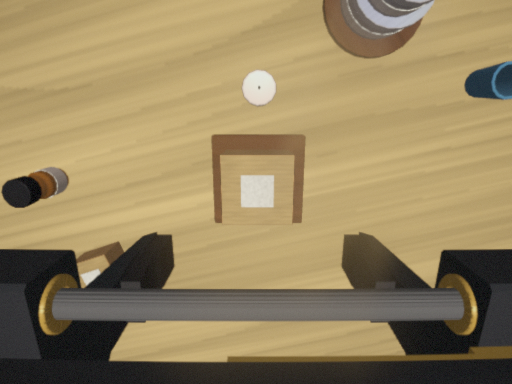

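Emit:
send_rows(
  deltas=[
    [-0.058,0.187,0,0.051],
    [-0.058,0.187,0,0.051],
    [-0.058,0.187,0,0.051],
    [-0.058,0.187,0,0.051],
    [0,0,0,0],
    [0,0,0,0],
  ],
)

```text
t: 26.48
tool_pos: [0.4393, 0.2044, 0.1789]
tcp_rot: [[0.996, 0.09, -0.002], [0.09, -0.996, -0.002], [-0.003, 0.001, -1.0]]
wrist_force: [0.5, 0.4, 0.1]
grip_width: 0.0879
```

```bash
python3 look.py wN | grep -E "tcp|0.4[34]"
```

```text
t 26.475 tcp [0.4393 0.2044 0.1789] yaw -84.85 j6 1.87 F [0.5 0.4 0.1] w 0.0879
px 257 185 n 2361 ztop 0.0377 circ 0.4394 0.2054 d63.6 mean [0.4402 0.2057] rect [439.6 205.8] [46.  46.1] 5.1 rgb [191 170 128]
```

Emit:
send_rows(
  deltas=[
    [-0.003,0.002,-0.16,0],
    [0,0,-0.16,0],
    [0,0,-0.16,0],
    [0,0,-0.11,0],
    [0,0,-0.065,0],
    [0,0,0,0],
  ],
)

```text
t: 27.28
tool_pos: [0.4387, 0.2043, 0.0156]
tcp_rot: [[0.996, 0.088, -0.003], [0.088, -0.996, -0.001], [-0.003, 0.001, -1.0]]
wrist_force: [-0.7, 0.4, 0.9]
grip_width: 0.0882
```

Emit:
send_rows(
  deltas=[
    [0,0,0,0],
    [0,0,0,0],
    [0,0,0,0],
    [0,0,0,0],
    [0,0,0,0],
    [0,0,0,0],
    [0,0,0,0],
  ],
  hand=1,
)

```text
t: 28.15
tool_pos: [0.4395, 0.2056, 0.0171]
tcp_rot: [[0.996, 0.089, 0.0], [0.089, -0.996, 0.0], [0.0, -0.0, -1.0]]
wrist_force: [-2.1, -1.1, 6.0]
grip_width: 0.0462
```

Emit:
send_rows(
  deltas=[
    [0,0,0.1,0],
    [0,0,0.2,0],
    [0,0,0.2,0],
    [0,0,0.14,0],
    [0.058,-0.187,0,-0.051],
    [0.058,-0.187,0,-0.051],
    [0.058,-0.187,0,-0.051],
    [0.058,-0.187,0,-0.051],
    [0,0,0,0],
    [0,0,0,0],
    [0,0,0,0],
  ],
)

```text
t: 29.52
tool_pos: [0.4968, 0.0195, 0.1763]
tcp_rot: [[0.974, -0.227, -0.001], [-0.227, -0.974, 0.0], [-0.001, -0.0, -1.0]]
wrist_force: [0.4, 0.4, -1.5]
grip_width: 0.0457
```

```bash
python3 look.py wO | grep -E "tcp|0.49|0.5[01]"; python3 hbox.py wO .196 .023; python3 - <<'E'
from h import *
# large box top in tool frame: far edge and lateral edges
f=np.load('/tmp/wO.npz');W=f['W'];s=arm.state();L=(W[...,:2]-s['tool_pos'][:2])@s['tcp_rot'][:2,:2]
m=(abs(W[...,2]-.053)<.004)&(np.abs(L)<.05).all(-1); print('large in tool', np.percentile(L[m],[.5,99.5],axis=0).round(4).tolist(), m.sum(), cv2.minAreaRect((L[m]*1000).astype(np.float32)))
E
```

```text
t 29.525 tcp [0.4968 0.0195 0.1763] yaw -103.13 j6 1.79 F [ 0.4  0.4 -1.5] w 0.0457
px 258 179 n 3833 ztop 0.0538 circ 0.5066 0.0171 d77.1 mean [0.5073 0.0169] rect [506.6  17.1] [64.1 45.6] 76.8 rgb [201 180 140]
tool-frame box x [-0.0234  0.023 ] z 0.1959
 core x [-0.0233  0.0229]
large in tool [[-0.0123, -0.0313], [0.0327, 0.0319]] 3834 ((10.100374221801758, 0.2886085510253906), (45.5573616027832, 64.14126586914062), 0.09813107550144196)
```

Emit:
send_rows(
  deltas=[
    [0.001,-0.001,-0.15,0],
    [0,0,-0.15,0],
    [0,0,-0.07,0],
    [0,0,-0.037,0],
    [0,0,-0.022,0],
    [0,0,0,0],
    [0,0,0,0],
  ],
)

```text
t: 30.45
tool_pos: [0.4985, 0.0182, 0.0704]
tcp_rot: [[0.973, -0.229, 0.002], [-0.229, -0.973, -0.0], [0.002, -0.0, -1.0]]
wrist_force: [0.2, 0.8, -1.4]
grip_width: 0.0457
```

Emit:
send_rows(
  deltas=[
    [0,0,0,0],
    [0,0,0,0],
    [0,0,0,0],
    [0,0,0,0],
  ],
  hand=0,
)

```text
t: 30.95
tool_pos: [0.4977, 0.0182, 0.0695]
tcp_rot: [[0.973, -0.229, 0.0], [-0.229, -0.973, -0.0], [0.0, -0.0, -1.0]]
wrist_force: [0.3, 0.3, -0.5]
grip_width: 0.0835
```

Emit:
send_rows(
  deltas=[
    [0,0,0.1,0],
    [0,0,0.2,0],
    [0,0,0.2,0],
    [0,0,0.1,0],
    [0,0,0,0],
    [0,0,0,0],
  ],
)

```text
t: 31.7
tool_pos: [0.4967, 0.0183, 0.218]
tcp_rot: [[0.973, -0.229, -0.002], [-0.229, -0.973, 0.0], [-0.002, 0.0, -1.0]]
wrist_force: [-0.2, -0.4, -1.0]
grip_width: 0.0881
```

```bash
python3 look.py wP .12; python3 - <<'E'
from board import *
from seg import objs
f=np.load('/tmp/wP.npz'); print('large'); objs(f['im'],f['W'],.045,.06)
boards(f['im'],f['W'],C[:1])
im,d,c=grab('side'); W=cloud(d,c); print('side'); objs(im,W,.014,.14)
s2=grab('scene')[0]; save('fin',np.hstack([cv2.resize(im[100:330,60:440],(495,300)),cv2.resize(s2[90:290,120:400],(300,214))[:214].repeat(1,0) if 0 else cv2.resize(s2[90:290,130:330],(300,300))]))
E
```

```text
t 31.7 tcp [0.4967 0.0183 0.218 ] yaw -103.23 j6 1.79 F [-0.2 -0.4 -1. ] w 0.0881
px 1 14 n 112 ztop 0.0316 circ 0.7047 0.2234 d34.2 mean [0.7079 0.2218] rect [704.9 223.8] [ 3.5 34. ] 56.7 rgb [91 48 57]
px 392 7 n 765 ztop 0.0949 circ 0.6186 -0.1154 d44.1 mean [ 0.6137 -0.1134] rect [ 613.1 -114.1] [43.9 12.7] 77.6 rgb [162 161 166]
px 477 82 n 406 ztop 0.0429 circ 0.5406 -0.2107 d33.0 mean [ 0.5408 -0.2105] rect [ 540.1 -210.8] [31.6 30.8] 38.2 rgb [ 75 106 125]
px 258 89 n 712 ztop 0.0768 circ 0.5793 -0.0013 d26.1 mean [ 0.5796 -0.0016] rect [579.7  -1.4] [25.  23.8] 77.4 rgb [222 216 203]
px 257 186 n 2626 ztop 0.0896 circ 0.4988 0.0190 d63.4 mean [0.4995 0.0187] rect [498.6  18.9] [46.1 46.1] 76.9 rgb [189 167 125]
px 45 182 n 547 ztop 0.0616 circ 0.5441 0.2237 d28.0 mean [0.5454 0.2228] rect [545.2 223.6] [25.6 25.8] 30.5 rgb [39 37 36]
large
px 367 23 n 870 ztop 0.0568 circ 0.6243 -0.1164 d63.0 mean [ 0.6131 -0.1081] rect [ 613.7 -111.8] [62.8 26.2] 66.7 rgb [173 172 178]
px 257 167 n 1334 ztop 0.0540 circ 0.4978 0.0192 d89.0 mean [0.5097 0.0164] rect [497.5  19.2] [64.1 64.1
[... 1342 characters left out ...]
 631.9 -118.2] [37.9 37.9] 55.6 rgb [135 121 110]
px 45 190 n 121 ztop 0.0172 circ 0.2948 0.3962 d62.9 mean [0.292  0.3929] rect [290.6 394.5] [21.7 62.4] 22.0 rgb [129 116 108]
px 219 193 n 306 ztop 0.0897 circ 0.4983 0.0194 d64.2 mean [0.4967 0.0171] rect [498.1  19.1] [48.  46.6] 76.4 rgb [147 108  65]
px 256 188 n 72 ztop 0.0766 circ 0.5798 -0.0007 d29.4 mean [ 0.5779 -0.0027] rect [578.4  -2.8] [25.8 24.6] 1.2 rgb [165 139 118]
px 320 255 n 97 ztop 0.0419 circ 0.5409 -0.2114 d34.1 mean [ 0.541  -0.2121] rect [ 540.5 -211.7] [31.2 31.7] 69.6 rgb [51 61 69]
px 231 380 n 142 ztop 0.0398 circ 0.2622 -0.3000 d41.6 mean [ 0.261  -0.2985] rect [ 262.4 -299.8] [ 8.7 41. ] 43.3 rgb [186 159 138]
```

View pics/fin.png

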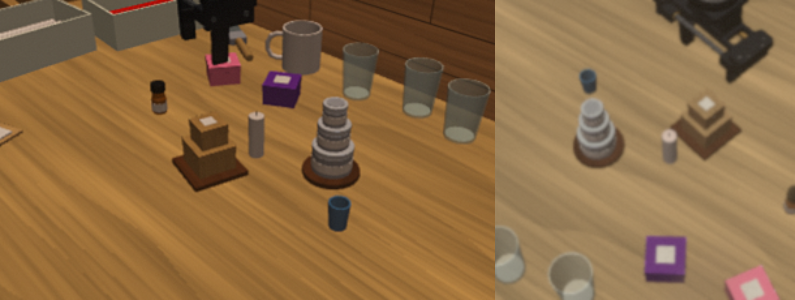

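Both stacks stand straight, on the side crop at (330,140) and (210,150), and the bystanders are unmoved. Handing in.

```bash
python3 -c "
from bench import arm; print(arm.close_job(), arm.state()['t'])"
```

```text
the job is handed in; nothing more can be done
the job is handed in; nothing more can be done
```

Both stacks are built and the job was handed in at about 32 s. The three tins stand on the round board, largest at the bottom, and the two brown boxes on the square board, larger below. All lids are up.

- **Tins:** each is centred within about 1 mm of the piece beneath it, and the large one within about 1 mm of the board centre. The top of the stack is at about 127 mm, against 126 mm from the given sizes.
- **Boxes:** the large box is about 1 mm off the board centre and the small box about 1 mm off the large one. Both errors are in the same direction, so the small box is about 2 mm off the board. Both are aligned with the board to about 0.3°. I left this alone as it is close to the measurement error.
- **Bystanders:** the candle, egg cup and jar are where they were, within about 1 mm.
- **Forces:** the highest wrist force in the readings taken after each move was about 6 N.
- **Disagreements:** the scene camera read heights about 2 mm higher than the others. Single tool-position readings scattered by 1–2 mm, so I placed pieces by comparing piece and target in the same wrist picture, together with the commanded position.

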